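# Hang the sample pot on the drip stand by its bail

### The job

The wire bail of the steel sample pot has been left folded down against the pot. Swing the bail up until it stands upright while the pot stays standing on the bench, then lift the pot by the bail and hang it on the drip stand, with the bail's straight bar lying across both prongs of the hook and the pot hanging free and still. Do not drop the pot or tip it over, and leave the other things on the bench where they are.

Things in the scene. Friction and masses are not known exactly. Their poses are not given: they have to be found in the camera images.
- pot_center (a point): Centre of the loose, empty round steel sample pot, half-way up (45 mm over its underside). 90 mm tall, 110 mm across the rim, 100 mm across the foot, open on top. z is the pot's axis (up); y runs through the two hinge ears of the bail, 37 mm above this point; the bail is folded down on the -x side, which faces roughly towards the robot.
- pot: The same pot (0.25 to 0.5 kg) with its bail; origin at the centre of its underside, axes as above. Hinge line of the bail 82 mm above the origin. With the bail upright its bar is 157 mm above the origin and 67 mm above the rim.
- bail_bar (a point): Middle of the bail's straight top bar; y runs along the bar, z points from hinge line to bar. The bail is a square-cornered U of 6 mm slippery steel wire (friction 0.25: grip with 25 N or more to carry): bar 124 mm long, 75 mm from the hinge line. Folded, the bar hangs 18 to 27 mm below the hinge line, 13 to 17 mm off the pot's wall.
- bail (a joint): Angle of the bail, rad: 0 upright, positive folded to the pot's -x side, stop at 2.02; goes over to -1.4 on the far side. Hinge friction 0.02 N m: stays where left. Pushed level towards the pot it jams, and no finger fits behind it; it swings up when lifted from beneath and outside by a finger leaning 25 to 45 degrees, tip down, towards the pot and about 15 mm past the bar.
- hook_seat (a point): Where the middle of the bail's bar comes to lie on the drip stand: midway between two level prongs (8 mm round rods along x, centres 34 mm either side of this point along y), 217 mm above the bench. The prong tips turn up 20 mm to the -x side, their tops 13 mm above this point. The -x side is open and faces roughly towards the robot: the prongs pass between bar and rim from there.
- stand: The fixed drip stand; origin on the bench straight below hook_seat, same axes. White base plate 12 mm thick, 150 mm wide, from 65 mm at -x to 135 mm at +x; one 14 mm post at x = +105 mm carries a cross bar (top 227 mm above the bench) from which the two prongs come forward to -x, rising at most 12 mm from seat to cross bar.
- vial0: Bystander: white sample bottle with black cap, 38 mm across, 75 mm tall, loose; origin at the centre of its underside.
- vial1: Bystander: a second such sample bottle.
- beaker: Bystander: glass beaker, 70 mm across, 80 mm tall, loose; origin at the centre of its underside.
- dish: Bystander: white dish, 90 mm across, 18 mm tall, loose; origin at the centre of its underside.
- reagent: Bystander: amber glass bottle, 70 mm across, 140 mm tall, loose; origin at the centre of its underside.
- spatula: Bystander: spatula 180 mm long lying on the bench; origin at the middle of its underside.

How it is judged:
By the outcome, as a careful person would: the job done as asked, in the order asked, and still so for the second after the job is handed in, with the robot touching nothing.
It also fails if it takes over 72 s, if anything falls off the work surface, if the arm or the gripper's body presses on something with over 40 N, if the wrist force passes 120 N, or if a joint passes its speed limit or range.

### The arm

A 6-joint arm with a two-finger parallel gripper is mounted at the origin on the work surface. World frame = base frame: x ahead of the robot, y to its left, z up, the work surface at z = 0. Lengths are in mm, angles in rad, forces in N, time in s.
With the tool pointing down it reaches from about 400 to 925 mm from the base axis. Payload 12.5 kg.
Tool frame: the origin (TCP) lies at the centre of the arm's flange, where the gripper is bolted on; the fingertips stand 190 mm ahead of it and the grasp point (between the pads) lies 171 mm ahead of it; z points along the fingers, y is the line along which they close (so a half turn about z gives the same grasp; the last joint's range is limited). The gripper opens to 95 mm and grips with 3 to 60 N. Pads are 20 mm wide; open, the fingers measure 119 mm over their backs; the gripper's body (75 mm by 180 mm) begins 59 mm behind the grasp point.
Start: joints at [-1.401, 0.491, 1.559, -0, 1.092, -0.106], TCP at [170.218, -601.374, 404.761] pointing down, gripper open.
Joint ranges: [-3.1, 3.1], [-0.84, 2.19], [0.05, 2.79], [-1.13, 4.28], [0.06, 2.93], [-2.69, 2.69]. Speed limits (rad/s): [2.22, 2.22, 2.79, 3.14, 3.14, 3.14].

### API

Orientations are given as [roll, pitch, yaw] about the fixed x, y, z axes, in that order (R = Rz(yaw) Ry(pitch) Rx(roll)).
In Python, from cell import env, read_camera, search_frame, cut_out gives the robot as it stands. The module is installed in compiled form; this text tells all that it offers.
- The arm moves only by the tool move_arm, never from a script. Its argument "commands" is a list of rows, each a list of 3 entries, a list of its own where there are three numbers: the shift along the world's x, y, z normalised to -1 to 1, where 1 is 0.03 m, then the turn about the world's z normalised to -1 to 1, where 1 is 0.08 rad, then the opening, from -1 (shut) to 1 (fully open), so that 0 is half open. A call has 1 to 20 rows; each row shifts and turns the commanded pose from where the row before left it; what a row does not reach is not made up. A row lasts 1/12 s, in which the tool goes at most 41.7 mm and 7.16 degrees, less where a joint would pass 70% of its speed; a pose out of reach is approached as far as the arm can. A call with a number of a shift or a turn outside -1 to 1 is refused whole. A call with a gripper value outside its range is refused whole. The fingers move at their own pace and stop on an object; the grip force is fixed at half the most. Time passes only in rows, so rows that do not move let the fingers close. It gives the time, the measured TCP pose, the force, the opening and the grip force at its end, in the units of the state.
- env.state(): the state, without advancing time (a new reading comes with each control period).
- read_camera(name): name is "scene" or "top" or "wrist"; returns a dict with "image" (384x512x3 uint8, red, green, blue), "fx", "fy", "cx", "cy" (pixels), "D" ([k1, k2, p1, p2, k3] as OpenCV has them; the pictures are not rectified), "rvec" (rotation vector, rad) and "tvec" (3), from world to camera coordinates, as OpenCV has them. Camera axes: x right, y down, z forward; pixel columns grow to the right and rows downward; lengths in mm; the calibration is good to about 2 mm. A picture is of the moment at which its call begins. There is no depth.
- env.job_done(): hands the job in; it is judged then, once.
Trained networks look in a picture, given as the dict that the camera call returned (one of the last four; its "shot" number tells which), for a name from the list of things; names that differ only in an ending like _2 or _b are one class to them, and where a whole thing is asked for, a point or a joint stands for the part that bears it (a point fixed in the world has none). Each returns a list of dicts, best first, with "confidence" (0 to 1); they miss things now and then, are a little off and sometimes report something else, mostly with a low value. They report only what shows in the picture. A call takes as long as a camera call.
- search_frame(thing, picture): "at" ([column, row] in pixels, amid what is visible of it).
- cut_out(thing, picture): "region" (384x512 bool, what is visible of it) and "at" ([column, row] in pixels, amid what is visible of it).
The state is a dict: "t": time; "joints": joint angles; "qvel": joint speeds; "tau": joint torques, N m; "eef_pos": TCP position; "tcp_rot": TCP orientation; "ft_force": force on the tool from outside, world axes, zero at the start; "moment": the same for the moment, N m; "opening": opening from 0.0 (shut) to 1.0 (fully open); "grip_force": force on a finger pad.
Only numpy, scipy, OpenCV 4.12 (cv2) and the standard library are available. Lean on these libraries where they do the work, as an engineer would, in place of code of your own. Each camera call takes 0.05 s, during which the arm holds its last target. There are 200 camera calls.

## Working session

There is one attempt and no reset: what is moved stays moved. The work goes in short steps, Python scripts to look and compute and a tool call to move; the robot and the scene stay as the last step left them, time stands still between calls to the robot, and variables do not carry over. Pictures are saved under pics/ and viewed, at most 10 in all, crops included, and the job is handed in when it is done.

Besides the shell and the picture viewer there is one more tool, called as name([rows], argument=value, ...), one row to a line, values as JSON. move_arm: Moves the arm, as the interface text tells. Its arguments: {"type":"object","properties":{"commands":{"type":"array","items":{"type":"array"}}},"required":["commands"]}

```bash
mkdir -p pics; cat > h.py <<'E'
from cell import env, read_camera, search_frame, cut_out
import numpy as np, cv2
def K(p): return np.array([[p['fx'],0,p['cx']],[0,p['fy'],p['cy']],[0,0,1.]])
def RT(p):
    R=cv2.Rodrigues(np.array(p['rvec'],float))[0]; return R,np.array(p['tvec'],float).reshape(3)
def ray(p,uv):
    u=cv2.undistortPoints(np.array([[uv]],float),K(p),np.array(p['D'],float))[0,0]
    R,t=RT(p); return -R.T@t, R.T@np.array([u[0],u[1],1.])
def onz(p,uv,z):
    c,d=ray(p,uv); return c+d*(z-c[2])/d[2]
def proj(p,X):
    return cv2.projectPoints(np.array(X,float).reshape(-1,1,3),np.array(p['rvec'],float),np.array(p['tvec'],float),K(p),np.array(p['D'],float))[0][:,0]
def save(p,n): cv2.imwrite('pics/'+n,p['image'][:,:,::-1])
def tri(rs):
    A=np.zeros((3,3));b=np.zeros(3)
    for c,d in rs:
        d=d/np.linalg.norm(d);P=np.eye(3)-np.outer(d,d);A+=P;b+=P@c
    return np.linalg.solve(A,b)
E
python3 - <<'E'
from h import *
P={n:read_camera(n) for n in ('scene','top')}
for n in P:
    save(P[n],n+'0.png'); R,t=RT(P[n]); print(n,(-R.T@t).round(), R[2].round(2),P[n]['fx'])
Z=dict(pot=45,pot_center=45,bail_bar=60,hook_seat=217,stand=6,vial0=37,beaker=40,dish=9,reagent=70,spatula=3)
for th in Z:
    for n in P:
        for r in search_frame(th,P[n])[:2]:
            print(th,n,np.round(r['at']),round(r['confidence'],2),onz(P[n],r['at'],Z[th]).round())
im=np.hstack([P['scene']['image'],P['top']['image']])[:,:,::-1]
E
```

```text
scene [1473. -805.  898.] [-0.62  0.58 -0.53] 472.310494925312
top [ 492.  -12. 1429.] [ 0.06  0.02 -1.  ] 429.2366766926122
pot scene [202. 248.] 0.93 [ 585. -196.   45.]
pot scene [330. 169.] 0.64 [511. 451.  45.]
pot top [321. 181.] 0.93 [ 603. -204.   45.]
pot top [376. 243.] 0.3 [ 405. -379.   45.]
pot_center scene [203. 251.] 0.65 [ 598. -201.   45.]
pot_center top [321. 182.] 0.82 [ 600. -205.   45.]
bail_bar top [315. 206.] 0.51 [ 522. -182.   60.]
hook_seat scene [302. 214.] 0.75 [815. -39. 217.]
hook_seat top [207. 174.] 0.78 [608. 143. 217.]
stand scene [305. 214.] 0.96 [621. 201.   6.]
stand scene [228. 202.] 0.6 [398.  51.   6.]
stand top [205. 178.] 0.77 [614. 176.   6.]
stand top [375. 244.] 0.46 [ 398. -386.    6.]
vial0 scene [285. 246.] 0.83 [727.  -0.  37.]
vial0 scene [272. 241.] 0.62 [684. -13.  37.]
vial0 top [261. 143.] 0.53 [729.  -8.  37.]
beaker scene [328. 168.] 0.58 [494. 463.  40.]
beaker scene [282. 249.] 0.21 [735. -19.  40.]
beaker top [319. 181.] 0.72 [ 602. -197.   40.]
beaker top [125. 206.] 0.57 [517. 435.  40.]
dish scene [228. 203.] 0.71 [406.  46.   9.]
dish scene [274. 242.] 0.44 [665.  18.   9.]
dish top [249. 241.] 0.96 [406.  29.   9.]
dish top [324. 184.] 0.67 [ 596. -218.    9.]
reagent scene [134. 280.] 0.92 [ 606. -424.   70.]
reagent top [387. 182.] 0.79 [ 599. -412.   70.]
spatula scene [112. 253.] 0.6 [ 392. -385.    3.]
spatula top [372. 242.] 0.56 [ 403. -377.    3.]
```

View pics/scene0.png

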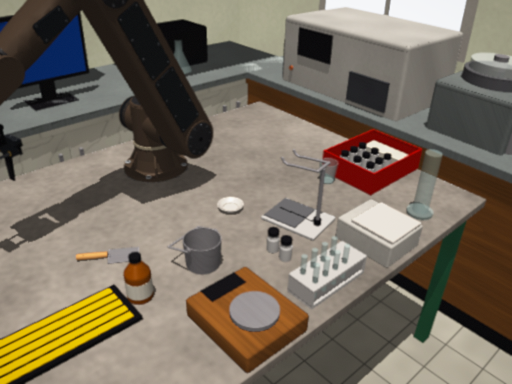

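View pics/top0.png

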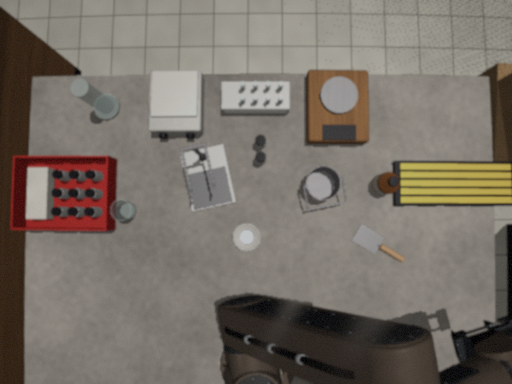

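The scene view shows the pot near (202,250) and the stand near (305,205). The top view shows the pot at (320,185), with the bail on its lower side at about (301,210)–(345,205), and the prongs at about (205,180). The tool can't tilt, so I'll swing the bail by pinching one of its legs. Next I'll zoom in for accurate positions.

```bash
python3 - <<'E'
import cv2,numpy as np
s=cv2.imread('pics/scene0.png');t=cv2.imread('pics/top0.png')
def c(im,x,y,w,h,f): return cv2.resize(im[y:y+h,x:x+w],None,fx=f,fy=f,interpolation=cv2.INTER_CUBIC)
a=np.vstack([np.hstack([c(t,287,157,66,50+10,6),c(t,175,138,66,60+0,6)])[:, :], np.hstack([c(s,162,222,66,40,6),c(s,270,140,66,40,6)])])
print(a.shape);cv2.imwrite('pics/z.png',a[:600])
E
```

```text
(600, 792, 3)
```

View pics/z.png

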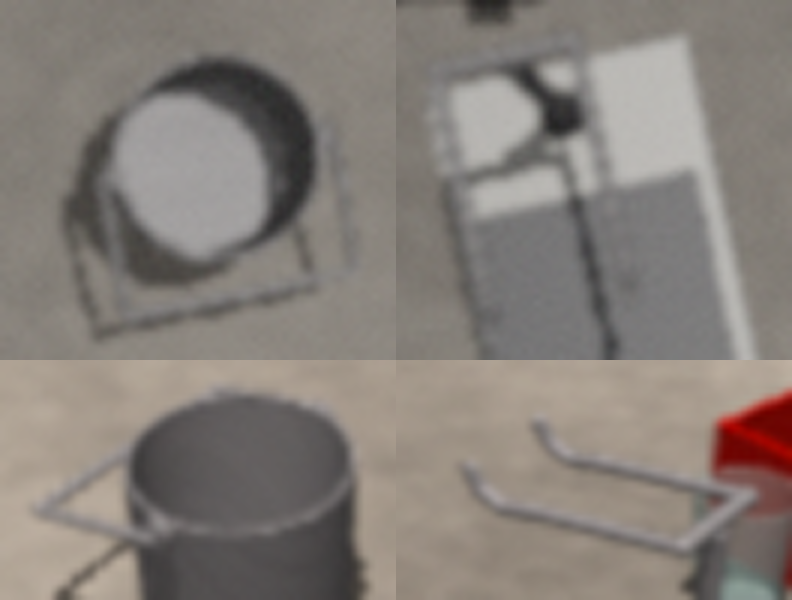

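The zooms show the bail folded on the pot's -x side, with crop corners at (118,318) and (352,272) in the top view. The stand's prongs, tips and cross-bar ends are visible in both views. I'll fit both poses to these points.

```bash
python3 - <<'E'
from h import *
from scipy.optimize import least_squares
P={n:read_camera(n) for n in ('scene','top')}
def px(c,pts): ox,oy,sx,sy=c; return [((x-ox)/6+sx,(y-oy)/6+sy) for x,y in pts]
tp=(0,0,287,157);ts=(396,0,175,138);sp=(0,360,162,222);ss=(396,360,270,140)
def W(q,X):
    c,s=np.cos(q[2]),np.sin(q[2]);X=np.array(X,float)
    return np.c_[q[0]+c*X[:,0]-s*X[:,1],q[1]+s*X[:,0]+c*X[:,1],X[:,2]]
topb=np.array(px(tp,[(118,318),(352,272),(212,162)]))
scb=np.array(px(sp,[(38,510),(241,463)]))
def fp(q):
    a=q[3];bx=-75*np.sin(a);bz=82+75*np.cos(a)
    t=proj(P['top'],W(q,[(bx,62,bz),(bx,-62,bz),(0,0,90)]))
    s=proj(P['scene'],W(q,[(bx,-62,bz),(0,0,90)]))
    return np.r_[(t-topb).ravel(),(s-scb).ravel()]
r=least_squares(fp,[600,-204,.1,1.85],loss='soft_l1')
print('pot',r.x.round(3),fp(r.x).round(1))
st=np.array(px(ts,[(685,38)])+px(ts,[(440,72),(578,45)]))
sc=np.array(px(ss,[(690,545),(745,495),(465,465),(540,425)])+[(262,214),(310,238)])
def fs(q):
    t=proj(P['top'],W(q,[(135,-75,12),(105,34,223),(105,-34,223)]))
    s=proj(P['scene'],W(q,[(105,-34,223),(105,34,223),(-20,-34,228),(-20,34,228),(-65,-75,12),(135,-75,12)]))
    return np.r_[(t-st).ravel(),(s-sc).ravel()]
r=least_squares(fs,[600,145,.2],loss='soft_l1')
print('stand',r.x.round(3),fs(r.x).round(1))
print(env.state()['tcp_rot'],env.state()['t'])
E
```

```text
pot [ 5.92153e+02 -2.01220e+02  2.14000e-01  1.87300e+00] [ 0.2 -0.1 -0.9 -0.6  0.  -0.8 -0.3 -0.2 -1.  -2. ]
stand [5.81861e+02 1.65179e+02 1.74000e-01] [ 0.8 -0.3 -0.8 -1.3 -0.3 -0.9 -3.2 -0.4 -0.5 -0.3  0.1 -1.4  0.1 -2.2
 -2.   0.3  0.8 -0.1]
[3.14146729e+00 4.21385913e-05 2.75866118e-01] 1.2
```

move_arm([
  [[0.79,1,-0.12],-0.775,-0.45],
  [[0.79,1,-0.12],0,-0.45],
  [[0.79,1,-0.12],0,-0.45],
  [[0.79,1,-0.12],0,-0.45],
  [[0.79,1,-0.12],0,-0.45],
  [[0.79,1,-0.12],0,-0.45],
  [[0.79,1,-0.12],0,-0.45],
  [[0.79,1,-0.12],0,-0.45],
  [[0.79,1,-0.12],0,-0.45],
  [[0.79,1,-0.12],0,-0.45],
  [[0.79,1,-0.12],0,-0.45],
  [[0.79,1,-0.12],0,-0.45],
  [[0.79,1,-0.12],0,-0.45],
  [[0.79,1,-0.12],0,-0.45],
  [[0.79,1,-0.12],0,-0.45],
  [[0,0,0],0,-0.45],
  [[0,0,0],0,-0.45],
])

```text
t: 2.62
eef_pos: [526.5, -149.8, 350.5]
tcp_rot: [-3.142, 0.0, 0.217]
ft_force: [-0.4, 0.2, 0.6]
opening: 0.276
grip_force: 0.0
```

```bash
python3 - <<'E'
from h import *
p=read_camera('wrist');s=env.state();print(s['eef_pos'],s['tcp_rot'],s['opening'],s['t']);R,t=RT(p);print((-R.T@t).round(),R[2].round(2))
cv2.imwrite('pics/w1.png',cv2.resize(p['image'][:,:,::-1],(800,600)))
import pickle;pickle.dump(p,open('w1.pkl','wb'))
E
```

```text
[ 525.84989944 -150.87362836  350.59313806] [-3.14156599e+00  3.84804934e-04  2.15514793e-01] 0.2708386114321022 2.6667
[ 600. -133.  331.] [-0.26 -0.06 -0.96]
```

View pics/w1.png

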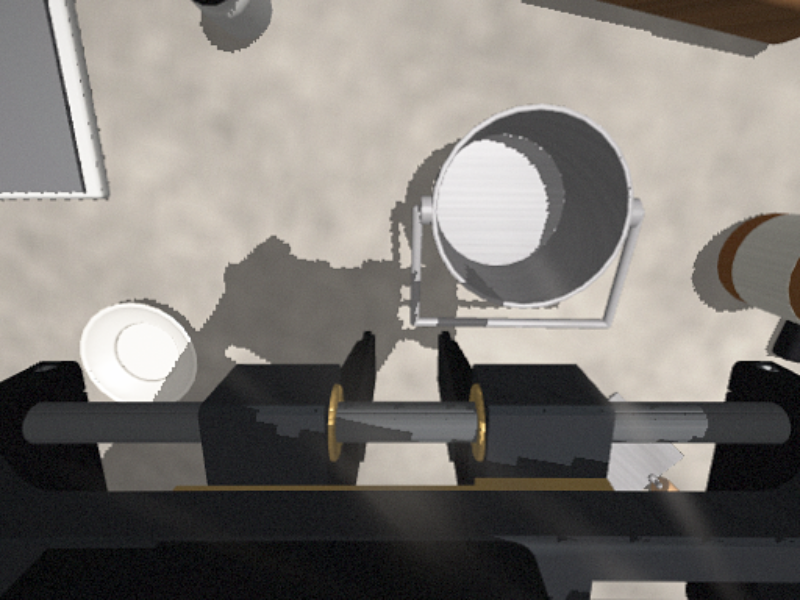

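The wrist view shows the bail corners at (415,323) and (608,323), the rim spanning columns 434–632 and rows 105–305, and the fingers at (355,350) and (450,350).

```bash
cat > w.py <<'E'
import numpy as np
def W(q,X):
    c,s=np.cos(q[2]),np.sin(q[2]);X=np.atleast_2d(np.array(X,float))
    return np.c_[q[0]+c*X[:,0]-s*X[:,1],q[1]+s*X[:,0]+c*X[:,1],X[:,2]]
E
python3 - <<'E'
from h import *; from w import W
import pickle; from scipy.optimize import least_squares
p=pickle.load(open('w1.pkl','rb'))
u=np.array([(415,323),(608,323),(417,212),(639,212)])*.64
def f(q):
    a=q[3];bx=-75*np.sin(a);bz=82+75*np.cos(a)
    m=proj(p,W(q,[(bx,62,bz),(bx,-62,bz),(0,62,82),(0,-62,82)]))
    th=np.linspace(0,6.28,60);e=proj(p,W(q,np.c_[56*np.cos(th),56*np.sin(th),90+0*th]))
    return np.r_[(m-u).ravel(),e[:,0].min()-434*.64,e[:,0].max()-632*.64,e[:,1].min()-105*.64,e[:,1].max()-305*.64]
r=least_squares(f,[592,-201,.214,1.87]);q=r.x
print(q.round(3),f(q).round(1))
a=q[3]
for x in (-55,-57): print(x,W(q,[(x,62,82+x*-1/np.tan(a))]).round(1))
g=env.state()['eef_pos']; print('tool tip px', (proj(p,[[g[0],g[1],g[2]-190]])/.64).round())
E
```

```text
[ 5.93923e+02 -2.05024e+02  2.17000e-01  1.81700e+00] [ 0.6 -0.  -0.1  0.1  0.4 -0.3 -0.3 -0.2 -3.2  2.6 -2.2  3.7]
-55 [[ 526.9 -156.3   68.2]]
-57 [[ 524.9 -156.7   67.7]]
tool tip px [[408. 360.]]
```

move_arm([
  [[-0.03,-0.2,0],0,-0.45],
  [[0,0,-0.8],0,-0.45],
  [[0,0,-0.8],0,-0.45],
  [[0,0,-0.8],0,-0.45],
  [[0,0,-0.6],0,-0.45],
  [[0,0,-0.4],0,-0.45],
  [[0,0,-0.2],0,-0.45],
  [[0,0,0],0,-0.45],
])

```text
t: 3.33
eef_pos: [524.2, -158.8, 242.2]
tcp_rot: [-3.141, 0.001, 0.212]
ft_force: [1.6, -1.6, 3.8]
opening: 0.272
grip_force: 1.8
```

move_arm([
  [[0,0,0],0,-1],
  [[0,0,0],0,-1],
  [[0,0,0],0,-1],
  [[0,0,0],0,-1],
])

```text
t: 3.67
eef_pos: [524.6, -157.6, 243.2]
tcp_rot: [3.142, -0.0, 0.213]
ft_force: [0.4, -1.8, 1.7]
opening: 0.052
grip_force: 30.3
```

```bash
python3 - <<'E'
from h import *
p=read_camera('wrist');s=env.state();print(s['eef_pos'],s['opening'],s['grip_force'],s['t'],s['moment'])
cv2.imwrite('pics/w2.png',p['image'][:,:,::-1])
E
```

```text
[ 524.6450295  -157.52093231  243.11109671] 0.051064592554269435 30.008438229560852 3.7167 [-0.18178295  0.33455911 -0.01789148]
```

View pics/w2.png

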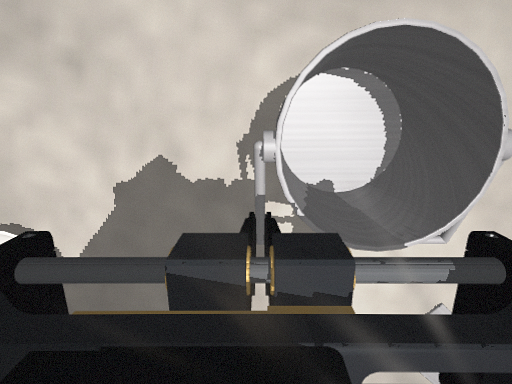

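The leg is pinched at 30 N. I'll swing it along the arc, the first part gently.

move_arm([
  [[-0.03,-0.006,0.16],0,-1],
  [[-0.02,-0.005,0.16],0,-1],
  [[0,0,0.15],0,-1],
  [[0,0,0.15],0,-1],
  [[0,0,0],0,-1],
])

```text
t: 4.13
eef_pos: [523.4, -157.7, 262.5]
tcp_rot: [3.141, -0.001, 0.214]
ft_force: [0.6, 0.7, -0.1]
opening: 0.016
grip_force: 0.0
```

```bash
python3 - <<'E'
from h import *
p=read_camera('wrist');s=env.state();print(s['eef_pos'],s['opening'],s['grip_force'],s['t'],s['moment'],s['ft_force'])
q=read_camera('scene')
a=np.vstack([p['image'][:,:,::-1]]); b=cv2.resize(q['image'][190:290,140:240,::-1],(384,384))
cv2.imwrite('pics/w3.png',cv2.resize(np.hstack([a,b]),(800,343)))
E
```

```text
[ 523.43769309 -157.66769766  262.12089208] 0.007719724933282689 0.0 4.1833 [ 0.05431368 -0.03185905 -0.02486149] [ 0.7194789   0.17686686 -0.01806581]
```

View pics/w3.png

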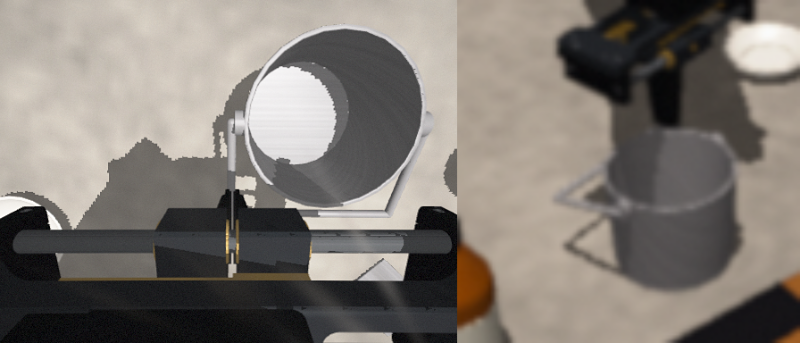

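The pinch slipped off. The fingers are shut, and the scene corner at about (169,248) shows the bail has barely moved. I'll refit the pose.

```bash
python3 - <<'E'
from h import *; from w import W
from scipy.optimize import least_squares
p=read_camera('wrist');s=read_camera('scene')
k=800/896
u=np.array([(389,214),(432,124),(232,124)])/k
us=np.array([169.4,248.3])
def f(q,ws=1):
    a=q[3];bx=-75*np.sin(a);bz=82+75*np.cos(a)
    m=proj(p,W(q,[(bx,-62,bz),(0,-62,82),(0,62,82)]))
    v=proj(s,W(q,[(bx,-62,bz)]))[0]
    return np.r_[(m-u).ravel(),ws*(v-us)]
for w in (0,1):
    q=least_squares(f,[594,-205,.217,1.8],args=(w,)).x
    print(q.round(3),f(q).round(1))
g=env.state()['eef_pos'];print(g)
# tips in picture vs leg location at x=-57
print((proj(p,W(q,[(-57,62,82-57/np.tan(np.pi-q[3]))]))*k).round(), (proj(p,[[g[0],g[1],g[2]-190]])*k).round())
E
```

```text
[ 5.95389e+02 -2.06716e+02  2.11000e-01  1.85500e+00] [ 0.8 -0.6 -2.6  0.3  2.1 -0.3 -2.5 -0.7]
[ 5.95440e+02 -2.06654e+02  2.11000e-01  1.85700e+00] [ 0.6 -0.9 -2.7  0.2  2.  -0.4 -2.5 -0.6]
[ 523.33151263 -157.66225426  261.43382866]
[[233. 197.]] [[232. 204.]]
```

move_arm([
  [[0.1,0,0.1],0,-0.45],
  [[0,0,0],0,-0.45],
  [[0,0,0],0,-0.45],
  [[0,0,0],0,-0.45],
  [[0,0,-0.4],0,-0.45],
  [[0,0,-0.4],0,-0.45],
  [[0,0,-0.2],0,-0.45],
  [[0,0,0],0,-0.45],
  [[0,0,0],0,-0.45],
])

```text
t: 5.08
eef_pos: [526.3, -157.7, 234.3]
tcp_rot: [-3.141, 0.001, 0.214]
ft_force: [-0.8, 0.6, -0.1]
opening: 0.274
grip_force: 0.0
```

move_arm([
  [[0,0,0],0,-1],
  [[0,0,0],0,-1],
  [[0,0,0],0,-1],
  [[0,0,0],0,-1],
  [[0,0,0],0,-1],
])

```text
t: 5.5
eef_pos: [526.3, -157.6, 234.6]
tcp_rot: [3.141, -0.0, 0.214]
ft_force: [0.4, 0.8, 0.2]
opening: 0.054
grip_force: 29.9
```

move_arm([
  [[0,0,0.1],0,-1],
])

```text
t: 5.58
eef_pos: [526.3, -157.7, 237.2]
tcp_rot: [3.142, 0.0, 0.214]
ft_force: [-0.4, -0.4, -2.7]
opening: 0.053
grip_force: 29.9
```

move_arm([
  [[0,0,0.1],0,-1],
])

```text
t: 5.67
eef_pos: [526.3, -157.7, 240.4]
tcp_rot: [-3.141, 0.0, 0.214]
ft_force: [0.2, -1.4, -2.6]
opening: 0.053
grip_force: 30.0
```

move_arm([
  [[-0.01,0,0.1],0,-1],
  [[-0.01,0,0.1],0,-1],
])

```text
t: 5.83
eef_pos: [525.6, -157.7, 246.6]
tcp_rot: [-3.141, 0.0, 0.214]
ft_force: [1.6, -0.8, -2.6]
opening: 0.049
grip_force: 30.0
```

```bash
python3 - <<'E'
from h import *
p=read_camera('wrist');s=env.state();print(s['eef_pos'],s['opening'],s['grip_force'],s['t'],s['moment'],s['ft_force'])
q=read_camera('scene')
a=p['image'][:,:,::-1]; b=cv2.resize(q['image'][190:290,140:240,::-1],(384,384))
cv2.imwrite('pics/w4.png',cv2.resize(np.hstack([a,b]),(800,343)))
E
```

```text
[ 525.63449821 -157.73484098  247.10303539] 0.05226512861928104 30.007331371307373 5.8833 [ 0.00775547  0.232236   -0.08357468] [-0.84548324 -0.29746046 -1.29854619]
```

View pics/w4.png

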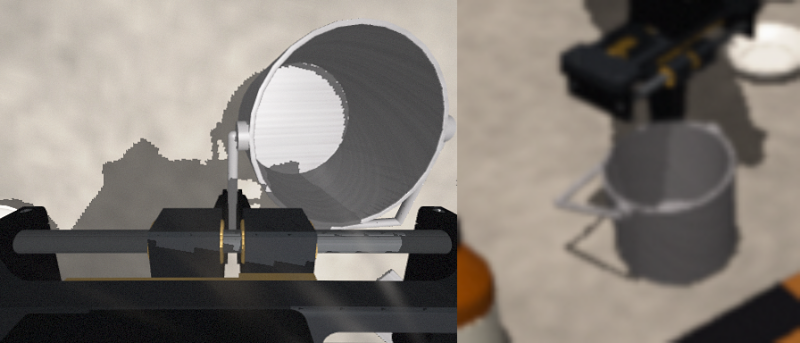

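The pinch along the leg doesn't let the wire turn: the pot is lifting with it, because the rim rose about 2 px in the scene view. I'll set it back down and release. Then I'll turn the tool a quarter turn and pinch the bar itself near its corner, where a finger does fit inside and the wire can spin in the pads.

move_arm([
  [[0.01,0,-0.1],0,-1],
  [[0.01,0,-0.1],0,-1],
  [[0,0,-0.1],0,-1],
  [[0,0,-0.1],0,-1],
  [[0,0,0],0,-1],
  [[0,0,0],0,-0.45],
  [[0,0,0],0,-0.45],
  [[0,0,0],0,-0.45],
  [[0,0,0],0,-0.45],
])

```text
t: 6.68
eef_pos: [526.4, -157.8, 234.5]
tcp_rot: [3.141, -0.0, 0.214]
ft_force: [-0.6, -0.7, 1.0]
opening: 0.252
grip_force: 0.0
```

move_arm([
  [[0,0,0.4],0,-0.45],
  [[-0.1,0,0.8],0,-0.45],
  [[-0.1,0,0.8],0,-0.45],
  [[-0.2,0,0.9],0,-0.45],
  [[-0.3,0,0.9],0,-0.45],
  [[0,0,0],0,-0.45],
  [[0,0,0],0,-0.45],
])

```text
t: 7.27
eef_pos: [505.1, -157.8, 349.7]
tcp_rot: [3.14, -0.003, 0.213]
ft_force: [-0.1, -0.2, -0.6]
opening: 0.274
grip_force: 0.0
```

```bash
python3 - <<'E'
from h import *
p=read_camera('wrist');s=env.state();print(s['eef_pos'],s['tcp_rot'],s['joints'],s['ft_force'],s['opening'],s['t'])
cv2.imwrite('pics/w5.png',cv2.resize(p['image'][:,:,::-1],(800,600)))
import pickle;pickle.dump(p,open('w5.pkl','wb'))
E
```

```text
[ 505.17218115 -157.75983839  348.5526793 ] [ 3.14081320e+00 -8.54328829e-04  2.13493783e-01] [-4.27519106e-01  4.24863461e-01  1.85742512e+00 -1.50441788e-04
  8.58153222e-01  9.29882070e-01] [ 0.10129977 -0.12232896  0.2448697 ] 0.2735961674897091 7.3167
```

View pics/w5.png

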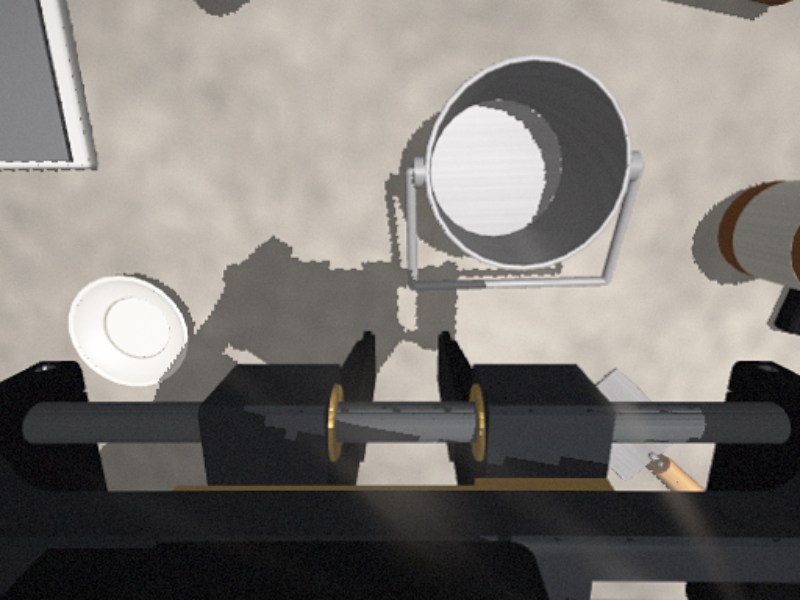

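The pot stands again, with bail corners at (412,284) and (606,281) and ears at (412,172) and (637,165).

```bash
python3 - <<'E'
from h import *; from w import W
import pickle; from scipy.optimize import least_squares
p=pickle.load(open('w5.pkl','rb'))
u=np.array([(413,284),(606,281),(412,173),(638,167)])*.64
def f(q):
    a=q[3];bx=-75*np.sin(a);bz=82+75*np.cos(a)
    m=proj(p,W(q,[(bx,62,bz),(bx,-62,bz),(0,62,82),(0,-62,82)]))
    return (m-u).ravel()
q=least_squares(f,[592,-201,.214,1.87]).x
a=q[3];bx=-75*np.sin(a);bz=82+75*np.cos(a)
print(q.round(3),f(q).round(1),bx,bz)
for y in (46,0): print(y,W(q,[(bx,y,bz)]).round(1))
E
```

```text
[ 5.94540e+02 -2.05497e+02  2.37000e-01  1.92700e+00] [ 0.1  0.6 -0.7 -0.2 -0.2 -0.3  0.6 -0. ] -70.29908380491342 55.86498868969523
46 [[ 515.4 -177.3   55.9]]
0 [[ 526.2 -222.    55.9]]
```

move_arm([
  [[0.014,-0.033,0],0.996,-0.45],
  [[0.014,-0.033,0],0.996,-0.45],
  [[0.014,-0.033,0],0.996,-0.45],
  [[0.014,-0.033,0],0.996,-0.45],
  [[0.014,-0.033,0],0.996,-0.45],
  [[0.014,-0.033,0],0.996,-0.45],
  [[0.014,-0.033,0],0.996,-0.45],
  [[0.014,-0.033,0],0.996,-0.45],
  [[0.014,-0.033,0],0.996,-0.45],
  [[0.014,-0.033,0],0.996,-0.45],
  [[0.014,-0.033,0],0.996,-0.45],
  [[0.014,-0.033,0],0.996,-0.45],
  [[0.014,-0.033,0],0.996,-0.45],
  [[0.014,-0.033,0],0.996,-0.45],
  [[0.014,-0.033,0],0.996,-0.45],
  [[0.014,-0.033,0],0.996,-0.45],
  [[0.014,-0.033,0],0.996,-0.45],
  [[0.014,-0.033,0],0.996,-0.45],
  [[0.014,-0.033,0],0.996,-0.45],
  [[0.014,-0.033,0],0.996,-0.45],
])

```text
t: 8.98
eef_pos: [513.9, -177.6, 346.8]
tcp_rot: [-3.14, -0.001, 1.811]
ft_force: [0.3, -0.4, -0.3]
opening: 0.274
grip_force: 0.0
```

move_arm([
  [[0,0,0],0,-0.45],
  [[0,0,-0.6],0,-0.45],
  [[0,0,-0.8],0,-0.45],
])

```text
t: 9.23
eef_pos: [514.0, -177.5, 306.3]
tcp_rot: [3.14, 0.001, 1.805]
ft_force: [0.5, 0.5, -0.0]
opening: 0.274
grip_force: 0.0
```

```bash
python3 - <<'E'
from h import *
p=read_camera('wrist');s=env.state();print(s['eef_pos'],s['tcp_rot'],s['ft_force'],s['opening'],s['t'])
cv2.imwrite('pics/w6.png',cv2.resize(p['image'][:,:,::-1],(800,600)))
import pickle;pickle.dump(p,open('w6.pkl','wb'))
E
```

```text
[ 513.09603176 -177.19080704  301.36800979] [-3.13789123e+00 -3.11952926e-03  1.80444001e+00] [-1.42736865  1.02215972 -4.41088254] 0.2688155420271811 9.2833
```

View pics/w6.png

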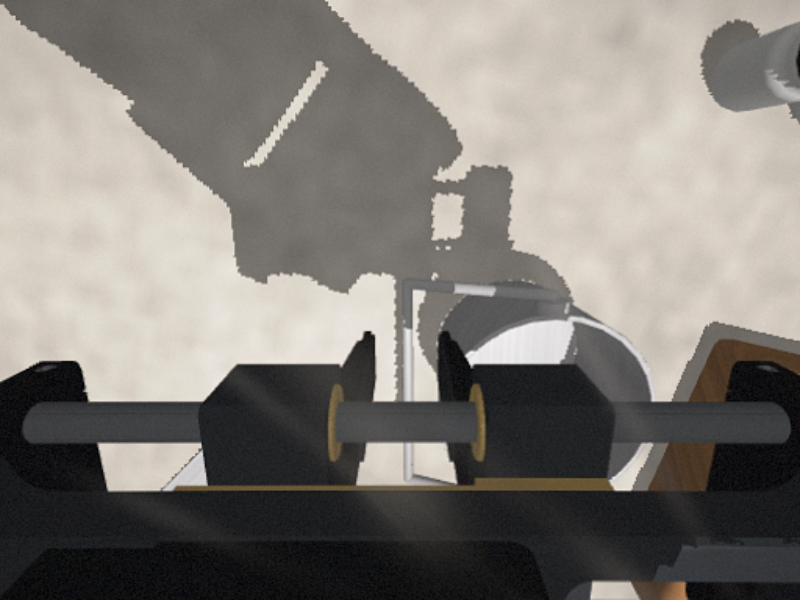

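The bar (column 407) runs centred between the fingers (370 and 445), with its corner at row 285, and the pot rim is clear of the inner finger. Descending.

move_arm([
  [[0,0,-0.8],0,-0.45],
  [[0,0,-0.6],0,-0.45],
  [[0,0,-0.5],0,-0.45],
  [[0,0,-0.4],0,-0.45],
  [[0,0,-0.25],0,-0.45],
  [[0,0,0],0,-0.45],
])

```text
t: 9.78
eef_pos: [513.6, -177.4, 228.3]
tcp_rot: [-3.139, -0.002, 1.806]
ft_force: [-0.4, -0.6, -0.3]
opening: 0.275
grip_force: 0.0
```

move_arm([
  [[0,0,0],0,-1],
  [[0,0,0],0,-1],
  [[0,0,0],0,-1],
  [[0,0,0],0,-1],
  [[0,0,0],0,-1],
])

```text
t: 10.2
eef_pos: [513.9, -177.5, 230.5]
tcp_rot: [3.14, 0.001, 1.807]
ft_force: [1.2, 0.6, 0.1]
opening: 0.053
grip_force: 30.0
```

move_arm([
  [[-0.01,0,0.07],0,-1],
  [[-0.01,0,0.07],0,-1],
])

```text
t: 10.37
eef_pos: [513.0, -177.5, 234.3]
tcp_rot: [-3.141, -0.0, 1.807]
ft_force: [0.0, 0.1, -1.1]
opening: 0.057
grip_force: 30.0
```

move_arm([
  [[-0.01,0,0.1],0,-1],
  [[-0.01,0,0.1],0,-1],
])

```text
t: 10.53
eef_pos: [512.2, -177.4, 240.2]
tcp_rot: [-3.141, -0.001, 1.807]
ft_force: [-0.5, 0.3, -1.7]
opening: 0.052
grip_force: 30.0
```

```bash
python3 - <<'E'
from h import *
s=env.state();print(s['eef_pos'],s['ft_force'],s['moment'],s['opening'],s['grip_force'])
q=read_camera('scene');i=q['image'][:,:,::-1]
o=cv2.imread('pics/scene0.png')
f=lambda im:cv2.resize(im[200:290,150:240],(400,400),interpolation=cv2.INTER_CUBIC)
cv2.imwrite('pics/s7.png',np.hstack([f(o),f(i)]))
E
```

```text
[ 512.24253244 -177.39115147  240.21895655] [-0.53543774  0.27737856 -1.74797336] [ 0.00687116  0.16174964 -0.01674843] 0.05185866608894109 29.997140765190125
```

View pics/s7.png

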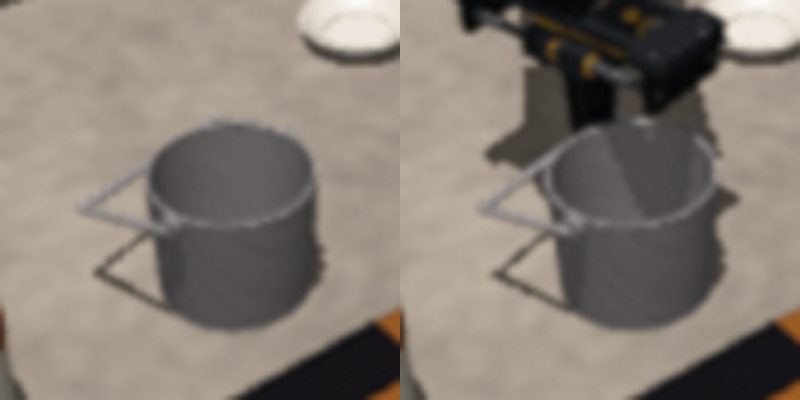

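The pot seems to stand unchanged. That was my last viewable picture, so from here I'll check with image registration and the networks.

```bash
cat > chk.py <<'E'
from h import *
def chk():
    q=read_camera('scene');i=q['image'][:,:,::-1];o=cv2.imread('pics/scene0.png')
    for n,(x,y,w,h) in dict(foot=(184,256,42,24),rimR=(206,226,24,28),rimfront=(185,240,36,18),ref=(100,240,55,25)).items():
        T=cv2.resize(o[y:y+h,x:x+w],None,fx=6,fy=6,interpolation=cv2.INTER_CUBIC)
        S=cv2.resize(i[y-8:y+h+8,x-8:x+w+8],None,fx=6,fy=6,interpolation=cv2.INTER_CUBIC)
        m=cv2.matchTemplate(S,T,cv2.TM_CCOEFF_NORMED);_,v,_,l=cv2.minMaxLoc(m)
        print(n,(l[0]/6-8,l[1]/6-8),round(v,3))
    for th in ('pot','bail_bar'):
        for r in cut_out(th,q)[:1]:
            ys,xs=np.nonzero(r['region']);print(th,round(r['confidence'],2),xs.min(),xs.max(),ys.min(),ys.max(),len(xs))
    s=env.state();print(s['eef_pos'].round(1) if hasattr(s['eef_pos'],'round') else s['eef_pos'],s['ft_force'],s['opening'],s['t'])
E
python3 -c "from chk import *; chk()"
```

```text
foot (0.16666666666666607, 0.0) 0.998
rimR (2.0, 8.0) 0.771
rimfront (0.3333333333333339, 0.16666666666666607) 0.82
ref (0.0, 0.0) 1.0
pot 0.89 168 221 226 274 1701
bail_bar 0.61 169 171 246 247 5
[ 512.3 -177.4  240.1] [-1.98397962  1.22169483 -0.70195179] 0.05137740852977775 10.7333
```

Foot shift is under 0.2 px, so the pot stands and the bail is swinging. Continuing the arc.

move_arm([
  [[-0.013,-0.003,0.11],0,-1],
  [[-0.013,-0.003,0.11],0,-1],
  [[-0.013,-0.003,0.11],0,-1],
  [[-0.013,-0.003,0.11],0,-1],
  [[0.009,0.002,0.124],0,-1],
  [[0.009,0.002,0.124],0,-1],
  [[0.009,0.002,0.124],0,-1],
  [[0.009,0.002,0.124],0,-1],
])

```text
t: 11.4
eef_pos: [512.1, -177.6, 268.6]
tcp_rot: [3.141, 0.0, 1.807]
ft_force: [-1.7, 0.5, -1.4]
opening: 0.054
grip_force: 30.0
```

```bash
python3 -c "from chk import *; chk()"
```

```text
foot (0.3333333333333339, 0.0) 0.997
rimR (1.833333333333334, 8.0) 0.765
rimfront (0.3333333333333339, 0.3333333333333339) 0.848
ref (0.0, 0.0) 1.0
pot 0.86 168 221 227 273 1546
bail_bar 0.61 169 170 238 240 6
[ 512.  -177.6  268.5] [-2.82416661  0.62864046 -0.61369209] 0.056761036772503166 11.55
```

move_arm([
  [[0.032,0.008,0.12],0,-1],
  [[0.032,0.008,0.12],0,-1],
  [[0.032,0.008,0.12],0,-1],
  [[0.032,0.008,0.12],0,-1],
  [[0.052,0.013,0.11],0,-1],
  [[0.052,0.013,0.11],0,-1],
  [[0.052,0.013,0.11],0,-1],
  [[0.069,0.017,0.1],0,-1],
  [[0.069,0.017,0.1],0,-1],
  [[0.069,0.017,0.1],0,-1],
])

```text
t: 12.38
eef_pos: [527.0, -173.9, 301.8]
tcp_rot: [3.142, 0.0, 1.807]
ft_force: [-2.5, 0.3, -0.2]
opening: 0.053
grip_force: 30.0
```

```bash
python3 -c "from chk import *; chk()"
```

```text
foot (1.0, -0.16666666666666696) 0.989
rimR (6.5, -5.166666666666666) 0.776
rimfront (1.333333333333334, 0.6666666666666661) 0.865
ref (0.0, 0.0) 1.0
pot 0.62 169 222 219 274 1674
bail_bar 0.69 170 214 214 251 154
[ 526.8 -173.9  301.7] [-2.50152155 -0.6204219   0.91254404] 0.04819751924403667 12.5333
```

move_arm([
  [[0,0,0],0,-0.45],
  [[0,0,0],0,-0.45],
  [[0,0,0],0,-0.45],
  [[0,0,0],0,-0.45],
  [[0.12,-0.5,0],0,-0.45],
  [[0.12,-0.5,0],0,-0.45],
  [[0.12,-0.5,0],0,-0.45],
  [[0,0,0],0,-0.45],
])

```text
t: 13.2
eef_pos: [538.3, -222.3, 301.4]
tcp_rot: [3.14, 0.001, 1.805]
ft_force: [-0.2, 0.2, 0.1]
opening: 0.278
grip_force: 0.0
```

```bash
cat > look.py <<'E'
from h import *
from w import W
from scipy.optimize import least_squares
def look(q0=(598,-204.7,.237)):
    p=read_camera('scene')
    c=cut_out('bail_bar',p)[:1]
    for r in c:
        m=r['region'];ys,xs=np.nonzero(m);print('conf',round(r['confidence'],2),len(xs))
        best=[]
        dt=cv2.distanceTransform((~m).astype(np.uint8),cv2.DIST_L2,5)
        for a in np.arange(-1.3,2.0,.05):
            bx=-75*np.sin(a);bz=82+75*np.cos(a)
            n=np.linspace(0,1,30)[:,None]
            seg=lambda A,B:np.array(A)+(np.array(B)-np.array(A))*n
            X=np.vstack([seg((0,-62,82),(bx,-62,bz)),seg((bx,-62,bz),(bx,62,bz)),seg((bx,62,bz),(0,62,82))])
            u=proj(p,W(q0,X)); k=np.linalg.norm(u[:,None]-np.c_[xs,ys][None],axis=2)
            best.append((np.minimum(k.min(0),6).mean(),round(a,2)))
        print(sorted(best)[:4]); print(xs.min(),xs.max(),ys.min(),ys.max())
E
python3 -c "
from look import *; look(); from chk import *; chk()"
```

```text
conf 0.68 24
[(np.float64(0.5923984351189214), np.float64(0.85)), (np.float64(0.6728688277825535), np.float64(0.8)), (np.float64(0.6913433830934957), np.float64(0.9)), (np.float64(0.8577997369225989), np.float64(0.95))]
171 184 222 247
foot (0.6666666666666661, 0.0) 0.99
rimR (1.0, -0.16666666666666696) 0.912
rimfront (0.8333333333333339, 0.5) 0.794
ref (0.0, 0.0) 1.0
pot 0.98 169 223 216 275 1778
bail_bar 0.63 170 215 216 252 117
[ 537.4 -218.8  301.3] [ 0.26396964 -0.10166581 -0.28131173] 0.27783664374780515 13.45
```

Bail is at about 0.87 rad and holding. Pushing it upright with the open fingers straddling the bar.

move_arm([
  [[0.233,0.056,0.088],0,-0.45],
  [[0.233,0.056,0.088],0,-0.45],
  [[0.233,0.056,0.088],0,-0.45],
  [[0.233,0.056,0.088],0,-0.45],
  [[0.233,0.056,0.088],0,-0.45],
  [[0.233,0.056,0.088],0,-0.45],
  [[0.233,0.056,0.088],0,-0.45],
  [[0.233,0.056,0.088],0,-0.45],
  [[0.2,0.05,0.08],0,-0.45],
  [[0.15,0.04,0.06],0,-0.45],
  [[0.1,0.025,0.03],0,-0.45],
  [[0,0,0],0,-0.45],
])

```text
t: 14.45
eef_pos: [607.5, -201.9, 327.8]
tcp_rot: [3.141, 0.0, 1.808]
ft_force: [0.6, 0.5, -0.3]
opening: 0.277
grip_force: 0.0
```

```bash
python3 -c "
from look import *; look(); from chk import *; chk()"
```

```text
conf 0.46 302
[(np.float64(6.0), np.float64(-1.3)), (np.float64(6.0), np.float64(-1.25)), (np.float64(6.0), np.float64(-1.2)), (np.float64(6.0), np.float64(-1.15))]
279 291 236 261
foot (0.6666666666666661, 0.16666666666666607) 0.884
rimR (8.0, -8.0) 0.774
rimfront (1.333333333333334, 0.6666666666666661) 0.653
ref (0.0, 0.0) 1.0
pot 0.71 183 222 213 275 1682
bail_bar 0.68 185 219 214 251 136
[ 606.8 -202.2  327.6] [-0.42593181 -0.36123082  0.03807515] 0.27588332745178457 14.7
```

move_arm([
  [[-0.3,-0.07,0],0,-0.45],
  [[0,0,0],0,-1],
  [[0,0,0],0,-1],
  [[0,0,0],0,-1],
  [[0,0,0],0,-1],
  [[0,0,0],0,-1],
])

```text
t: 15.2
eef_pos: [598.1, -204.2, 327.8]
tcp_rot: [3.141, 0.0, 1.807]
ft_force: [0.1, -0.2, 1.2]
opening: 0.047
grip_force: 30.0
```

```bash
python3 -c "
from look import *; from chk import *; chk();
p=read_camera('scene')
for r in cut_out('bail_bar',p)[:2]:
  ys,xs=np.nonzero(r['region']);print(r['confidence'],xs.min(),xs.max(),ys.min(),ys.max())
for a in (-.2,0,.2):
  print(a,proj(p,W((598,-204.7,.237),[(-75*np.sin(a),y,82+75*np.cos(a)) for y in (-62,62)])).round(1).tolist())
"
```

```text
foot (0.8333333333333339, 0.16666666666666607) 0.865
rimR (8.0, -8.0) 0.816
rimfront (1.333333333333334, 0.8333333333333339) 0.631
ref (0.0, 0.0) 1.0
pot 0.98 183 222 212 275 1704
bail_bar 0.48 186 218 212 252 146
[ 598.1 -204.2  327.8] [0.12908498 0.28479889 0.95204561] 0.0521823418346767 15.35
-0.2 [[189.4, 232.4], [219.0, 211.1]]
0 [[185.1, 229.9], [214.8, 208.9]]
0.2 [[180.9, 228.4], [210.7, 207.5]]
```

The bail is upright and held at 30 N by its middle. Lifting.

move_arm([
  [[0,0,0.1],0,-1],
  [[0,0,0.15],0,-1],
  [[0,0,0.2],0,-1],
  [[0,0,0.3],0,-1],
  [[0,0,0.3],0,-1],
  [[0,0,0.3],0,-1],
  [[0,0,0.3],0,-1],
  [[0,0,0.3],0,-1],
  [[0,0,0.3],0,-1],
  [[0,0,0.3],0,-1],
  [[0,0,0.2],0,-1],
  [[0,0,0.1],0,-1],
  [[0,0,0],0,-1],
])

```text
t: 16.53
eef_pos: [598.0, -204.2, 413.9]
tcp_rot: [3.141, 0.001, 1.807]
ft_force: [-0.9, -0.0, -4.7]
opening: 0.049
grip_force: 30.0
```

```bash
cat > pp.py <<'E'
from h import *
from w import W
def pp(q,zb):
    s=env.state();print(np.round(s['eef_pos'],1),np.round(s['tcp_rot'],3),np.round(s['ft_force'],1),np.round(s['moment'],2),round(s['opening'],3),s['t'])
    for n in ('scene','top'):
        p=read_camera(n)
        print(n,'expected centre',proj(p,W(q,[(0,0,zb-112)])).round(1).tolist())
        for r in cut_out('pot',p)[:2]:
            ys,xs=np.nonzero(r['region']);print(round(r['confidence'],2),np.round(r['at'],1),xs.min(),xs.max(),ys.min(),ys.max(),len(xs))
E
python3 -c "
from pp import *
s=env.state()['eef_pos'];pp((s[0],s[1],.237),s[2]-171)"
```

```text
[ 598.  -204.2  413.9] [3.141e+00 1.000e-03 1.807e+00] [-0.9 -0.  -4.7] [ 0.01 -0.1   0.08] 0.049 16.5333
scene expected centre [[201.0, 226.7]]
0.84 [200.1 224.9] 181 222 185 251 1818
top expected centre [[325.2, 180.3]]
```

move_arm([
  [[-0.048,0.2,0],-0.1,-1],
  [[-0.095,0.4,0],-0.1,-1],
  [[-0.143,0.6,0],-0.1,-1],
  [[-0.186,0.78,0],-0.1,-1],
  [[-0.186,0.78,0],-0.1,-1],
  [[-0.186,0.78,0],-0.1,-1],
  [[-0.186,0.78,0],-0.1,-1],
  [[-0.186,0.78,0],-0.075,-1],
  [[-0.186,0.78,0],0,-1],
  [[-0.186,0.78,0],0,-1],
  [[-0.186,0.78,0],0,-1],
  [[-0.186,0.78,0],0,-1],
  [[-0.186,0.78,0],0,-1],
  [[-0.186,0.78,0],0,-1],
  [[-0.186,0.78,0],0,-1],
  [[-0.143,0.6,0],0,-1],
  [[-0.095,0.4,0],0,-1],
  [[-0.048,0.2,0],0,-1],
  [[-0.03,0.14,0],0,-1],
  [[0,0,0],0,-1],
])

```text
t: 18.4
eef_pos: [512.8, 153.2, 413.1]
tcp_rot: [3.142, 0.0, 1.746]
ft_force: [-0.1, 1.1, -5.2]
opening: 0.054
grip_force: 30.0
```

```bash
cat > st.py <<'E'
from pp import *
from scipy.optimize import least_squares
s=env.state()['eef_pos'];pp((s[0],s[1],.175),s[2]-171)
# refit the stand with scene lines: dark/bright ridge of prongs -> template check against first picture
p=read_camera('scene');o=cv2.imread('pics/scene0.png');i=p['image'][:,:,::-1]
Q=(581.9,165.2,.174)
for nm,X in dict(tips=[(-20,-34,228),(-20,34,228)],seat=[(0,0,217)],cross=[(105,-34,223),(105,34,223)],bar=None).items():
    if X is None:
        print('bar now',proj(p,[[s[0]-np.sin(.175)*y,s[1]+np.cos(.175)*y,s[2]-171] for y in (-62,62)]).round(1).tolist());continue
    print(nm,W(Q,X).round(0).tolist(),proj(p,W(Q,X)).round(1).tolist())
for th in ('hook_seat','bail_bar','stand'):
    for r in cut_out(th,p)[:1]:
        ys,xs=np.nonzero(r['region']);print(th,round(r['confidence'],2),np.round(r['at']),xs.min(),xs.max(),ys.min(),ys.max())
E
python3 st.py
```

```text
[512.8 153.2 413.1] [3.142 0.    1.746] [-0.1  1.1 -5.2] [ 0.04 -0.13  0.01] 0.054 18.4
scene expected centre [[273.8, 174.3]]
0.75 [271.6 171.8] 258 291 138 193 1244
top expected centre [[207.2, 207.9]]
0.53 [218.5 204.8] 217 226 195 220 170
tips [[568.0, 128.0, 228.0], [556.0, 195.0, 228.0]] [[281.6, 156.1], [294.1, 148.7]]
seat [[582.0, 165.0, 217.0]] [[293.0, 157.4]]
cross [[691.0, 150.0, 223.0], [679.0, 217.0, 223.0]] [[315.9, 170.4], [327.7, 162.2]]
bar now [[263.4, 150.3], [286.5, 137.3]]
hook_seat 0.72 [301. 213.] 262 334 150 240
bail_bar 0.5 [269. 148.] 262 288 137 171
stand 0.56 [301. 216.] 261 334 151 239
```

move_arm([
  [[0.1,0.018,0.05],0,-1],
  [[0.2,0.035,0],0,-1],
  [[0.3,0.053,0],0,-1],
  [[0.4,0.07,0],0,-1],
  [[0.4,0.07,0],0,-1],
  [[0.4,0.07,0],0,-1],
  [[0.3,0.053,0],0,-1],
  [[0.15,0.026,0],0,-1],
  [[0.05,0.009,0],0,-1],
  [[0,0,0],0,-1],
])

```text
t: 19.63
eef_pos: [582.2, 165.0, 414.4]
tcp_rot: [-3.141, 0.0, 1.745]
ft_force: [-0.4, -0.4, -4.6]
opening: 0.056
grip_force: 30.0
```

```bash
python3 st.py; python3 - <<'E'
from h import *
s=env.state()['eef_pos']
for n in ('scene','top','wrist'):
    p=read_camera(n)
    for th in ('bail_bar','hook_seat'):
        for r in search_frame(th,p)[:1]: print(n,th,np.round(r['at'],1),round(r['confidence'],2),'bar exp',proj(p,[[s[0],s[1],s[2]-171]]).round(1))
E
```

```text
[582.2 165.  414.4] [-3.141  0.     1.745] [-0.4 -0.4 -4.6] [-0.02 -0.08 -0.01] 0.056 19.6333
scene expected centre [[291.3, 181.1]]
top expected centre [[203.6, 185.0]]
0.61 [213.4 179.3] 213 221 173 195 123
tips [[568.0, 128.0, 228.0], [556.0, 195.0, 228.0]] [[281.6, 156.1], [294.1, 148.7]]
seat [[582.0, 165.0, 217.0]] [[293.0, 157.4]]
cross [[691.0, 150.0, 223.0], [679.0, 217.0, 223.0]] [[315.9, 170.4], [327.7, 162.2]]
bar now [[281.9, 156.9], [304.5, 143.3]]
hook_seat 0.78 [304. 215.] 262 334 156 240
bail_bar 0.66 [284. 161.] 281 304 144 175
stand 0.94 [302. 216.] 262 333 158 239
scene hook_seat [303.3 217.7] 0.87 bar exp [[293.4 149.7]]
top bail_bar [247.3 240.8] 0.46 bar exp [[198.1 182.3]]
top hook_seat [221.9 170.6] 0.92 bar exp [[198.1 182.3]]
wrist bail_bar [353.6 306.4] 0.32 bar exp [[258.4 241.4]]
wrist hook_seat [334.8 174. ] 0.64 bar exp [[258.4 241.4]]
```

move_arm([
  [[0,0,-0.1],0,-1],
  [[0,0,-0.2],0,-1],
  [[0,0,-0.2],0,-1],
  [[0,0,-0.15],0,-1],
  [[0,0,-0.1],0,-1],
])

```text
t: 20.9
eef_pos: [581.9, 164.9, 391.1]
tcp_rot: [-3.14, 0.0, 1.745]
ft_force: [0.1, -0.1, -3.9]
opening: 0.053
grip_force: 30.0
```

move_arm([
  [[0,0,-0.05],0,-1],
  [[0,0,0],0,-1],
])

```text
t: 21.07
eef_pos: [582.0, 164.9, 390.2]
tcp_rot: [-3.141, -0.0, 1.745]
ft_force: [-0.3, 0.9, -4.0]
opening: 0.05
grip_force: 30.0
```

move_arm([
  [[0,0,-0.05],0,-1],
  [[0,0,0],0,-1],
])

```text
t: 21.23
eef_pos: [582.0, 165.0, 389.1]
tcp_rot: [3.141, 0.0, 1.745]
ft_force: [-0.9, -0.4, -4.9]
opening: 0.055
grip_force: 30.0
```

move_arm([
  [[0,0,-0.06],0,-1],
  [[0,0,0],0,-1],
])

```text
t: 21.4
eef_pos: [582.1, 165.0, 388.0]
tcp_rot: [3.14, 0.0, 1.745]
ft_force: [1.5, 0.2, -0.8]
opening: 0.049
grip_force: 30.0
```

move_arm([
  [[0,0,-0.05],0,-1],
  [[0,0,0],0,-1],
])

```text
t: 21.57
eef_pos: [582.1, 165.0, 387.6]
tcp_rot: [3.138, 0.0, 1.746]
ft_force: [-1.9, -0.8, 10.0]
opening: 0.056
grip_force: 30.0
```

move_arm([
  [[0,0,-0.04],0,-1],
  [[0,0,0],0,-1],
])

```text
t: 21.73
eef_pos: [582.0, 165.0, 387.3]
tcp_rot: [3.137, 0.0, 1.746]
ft_force: [-4.2, -0.9, 16.8]
opening: 0.05
grip_force: 30.0
```

move_arm([
  [[0,0,0.05],0,-1],
  [[0,0,0],0,-1],
])

```text
t: 21.9
eef_pos: [582.1, 165.0, 387.6]
tcp_rot: [3.139, 0.0, 1.745]
ft_force: [0.5, -0.5, 8.8]
opening: 0.055
grip_force: 30.0
```

```bash
python3 - <<'E'
from h import *
s=env.state();print(s['eef_pos'],s['ft_force'],s['moment'],s['opening'])
p=read_camera('scene')
for r in cut_out('bail_bar',p)[:1]:
    ys,xs=np.nonzero(r['region']);print(round(r['confidence'],2),xs.min(),xs.max(),ys.min(),ys.max())
print(proj(p,[[s['eef_pos'][0]-np.sin(.175)*y,s['eef_pos'][1]+np.cos(.175)*y,217] for y in (-62,-34,34,62)]).round(1).tolist())
E
```

```text
[582.10238209 164.97742515 387.58164646] [ 0.52202863 -0.50467135  8.76932138] [-0.0639435  -0.07578577  0.07850385] 0.05516773414345116
0.38 261 333 156 240
[[281.4, 164.6], [286.7, 161.3], [299.0, 153.7], [303.9, 150.7]]
```

The moment is nearly zero while pressing on the prongs, so both carry the bar. Easing off and releasing.

move_arm([
  [[0,0,0.03],0,-1],
  [[0,0,0],0,-0.85],
  [[0,0,0],0,-0.75],
  [[0,0,0],0,-0.6],
  [[0,0,0],0,-0.5],
  [[0,0,0],0,-0.5],
  [[0,0,0],0,-0.5],
  [[0,0,0],0,-0.5],
])

```text
t: 22.67
eef_pos: [582.0, 164.9, 387.0]
tcp_rot: [-3.141, -0.0, 1.745]
ft_force: [0.1, -0.3, -0.4]
opening: 0.25
grip_force: 0.0
```

```bash
python3 st.py
```

```text
[582.  164.9 387. ] [-3.141 -0.     1.745] [ 0.1 -0.3 -0.4] [-0.03 -0.15  0.01] 0.25 22.6667
scene expected centre [[290.7, 188.3]]
0.6 [292.3 186.8] 276 309 151 208 1217
top expected centre [[204.8, 185.7]]
0.46 [218.6 177.7] 214 222 172 196 118
tips [[568.0, 128.0, 228.0], [556.0, 195.0, 228.0]] [[281.6, 156.1], [294.1, 148.7]]
seat [[582.0, 165.0, 217.0]] [[293.0, 157.4]]
cross [[691.0, 150.0, 223.0], [679.0, 217.0, 223.0]] [[315.9, 170.4], [327.7, 162.2]]
bar now [[281.4, 164.9], [303.8, 150.9]]
hook_seat 0.95 [305. 219.] 261 334 151 240
bail_bar 0.41 [291. 160.] 283 305 152 167
stand 0.71 [302. 218.] 262 334 162 240
```

move_arm([
  [[0,0,0.1],0,-0.45],
  [[0,0,0.2],0,-0.45],
  [[0,0,0.3],0,-0.45],
  [[0,0,0.5],0,-0.45],
  [[0,0,0.8],0,-0.45],
  [[0,0,0.8],0,-0.45],
  [[0,0,0.8],0,-0.45],
  [[0,0,0.5],0,-0.45],
  [[0,0,0],0,-0.45],
  [[0,0,0],0,-0.45],
  [[0,0,0],0,-0.45],
  [[0,0,0],0,-0.45],
  [[0,0,0],0,-0.45],
  [[0,0,0],0,-0.45],
  [[0,0,0],0,-0.45],
  [[0,0,0],0,-0.45],
])

```text
t: 24.4
eef_pos: [582.1, 165.0, 506.8]
tcp_rot: [-3.141, 0.0, 1.745]
ft_force: [-0.1, 0.1, -0.2]
opening: 0.274
grip_force: 0.0
```

```bash
cat > fin.py <<'E'
from h import *
from w import W
import os
s=env.state();print(np.round(s['eef_pos'],1),np.round(s['ft_force'],1),s['t'])
p=read_camera('scene')
for th in ('pot','bail_bar'):
    for r in cut_out(th,p)[:1]:
        ys,xs=np.nonzero(r['region']);print(th,round(r['confidence'],2),np.round(r['at'],1),xs.min(),xs.max(),ys.min(),ys.max(),len(xs))
Q=(582,165,.174)
print('exp bar',proj(p,W(Q,[(0,-62,217),(0,62,217)])).round(1).tolist())
t=np.linspace(0,6.28,60)
e=np.vstack([proj(p,W(Q,np.c_[55*np.cos(t),55*np.sin(t),150+0*t])),proj(p,W(Q,np.c_[50*np.cos(t),50*np.sin(t),60+0*t]))])
print('exp pot box',e.min(0).round(),e.max(0).round())
i=p['image'][:,:,::-1]
if os.path.exists('pics/fin.png'):
    print('still diff',cv2.absdiff(i,cv2.imread('pics/fin.png'))[140:215,260:330].max(), cv2.absdiff(i,cv2.imread('pics/fin.png'))[0:130].max())
cv2.imwrite('pics/fin.png',i)
E
python3 fin.py
```

```text
[582.1 165.  506.8] [-0.1  0.1 -0.2] 24.4
exp bar [[281.4, 164.6], [303.9, 150.7]]
exp pot box [274. 168.] [309. 208.]
```

move_arm([
  [[0,0,0],0,-0.45],
  [[0,0,0],0,-0.45],
  [[0,0,0],0,-0.45],
  [[0,0,0],0,-0.45],
  [[0,0,0],0,-0.45],
  [[0,0,0],0,-0.45],
  [[0,0,0],0,-0.45],
  [[0,0,0],0,-0.45],
  [[0,0,0],0,-0.45],
  [[0,0,0],0,-0.45],
  [[0,0,0],0,-0.45],
  [[0,0,0],0,-0.45],
])

```text
t: 25.55
eef_pos: [582.0, 164.9, 507.1]
tcp_rot: [3.142, -0.0, 1.745]
ft_force: [0.4, -0.4, 0.1]
opening: 0.276
grip_force: 0.0
```

```bash
python3 fin.py; python3 - <<'E'
import cv2,numpy as np
a=cv2.imread('pics/scene0.png');b=cv2.imread('pics/fin.png')
d=cv2.absdiff(a,b).max(2)
for n,(x,y,w,h) in dict(dish=(215,194,30,22),vials=(263,226,32,38),reagent=(120,250,36,55),spatula=(74,245,60,20)).items(): print(n,d[y:y+h,x:x+w].max(),d[y:y+h,x:x+w].mean().round(1))
E
```

```text
[582.  164.9 507.1] [ 0.4 -0.4  0.1] 25.55
pot 0.85 [291.1 188. ] 276 308 161 208 1184
bail_bar 0.5 [303.5 153.4] 302 304 152 153 5
exp bar [[281.4, 164.6], [303.9, 150.7]]
exp pot box [274. 168.] [309. 208.]
still diff 5 27
dish 3 0.9
vials 4 1.1
reagent 6 1.1
spatula 4 1.0
```

The pot hangs where expected and still, the bystanders are unmoved, and the robot is clear. Handing in.

```bash
python3 -c "
from cell import env; print(env.job_done())"
```

```text
the job is handed in; nothing more can be done
None
```

The bail was swung upright with the pot standing and the pot now hangs still on both prongs of the drip stand, with the robot clear; an earlier leg-grip attempt briefly lifted or tilted the pot on the bench before I set it back, and the dish, bottles and spatula show no movement (the beaker was not checked).

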